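# Tip the loaf tin onto the baking mat

### The job

The loaf tin has been left standing on its end beside the blue baking mat. Without gripping or lifting it, push its top so that it tips over onto its base, mouth up, and push it along the table until the whole tin lies on the mat. Leave the jar, the can and the star cutter standing where they are.

Things in the scene. Friction and masses are not known exactly. Their poses are not given: they have to be found in the camera images.
- tin: bright metal loaf tin, dark rim round its mouth, 200 mm long, 100 wide, 75 deep, 3 mm walls, 0.25 to 0.5 kg, loose. It starts standing on a 100 x 75 mm end, base towards the mat, mouth away from it. Origin: centre of that end. Its z runs along the length (up at the start), x points out of the mouth (level at the start, up when it lies on its base). Leaned over 18 degrees towards -x, it falls by itself.
- tin_base0 (a point): a corner of the tin's flat base, where base, one end and one long side meet: in the tin's own frame at (-37.5, -50, 0) mm. The base lies at x = -37.5 mm, the open mouth at x = +37.5 mm; the four such corners outline the 200 x 100 mm base.
- tin_base1 (a point): a corner of the tin's flat base, where base, one end and one long side meet: in the tin's own frame at (-37.5, +50, 0) mm. The base lies at x = -37.5 mm, the open mouth at x = +37.5 mm; the four such corners outline the 200 x 100 mm base.
- tin_base2 (a point): a corner of the tin's flat base, where base, one end and one long side meet: in the tin's own frame at (-37.5, -50, 200) mm. The base lies at x = -37.5 mm, the open mouth at x = +37.5 mm; the four such corners outline the 200 x 100 mm base.
- tin_base3 (a point): a corner of the tin's flat base, where base, one end and one long side meet: in the tin's own frame at (-37.5, +50, 200) mm. The base lies at x = -37.5 mm, the open mouth at x = +37.5 mm; the four such corners outline the 200 x 100 mm base.
- mat: flat blue baking mat stuck to the table, 300 mm along its x axis, 260 mm along its y axis, 1 mm thin: things slide on and off it freely. Origin: its centre, at table height; z up. Its x axis points roughly towards where the tin stands, beyond the mat's +x edge.
- sugar_jar: glass jar with a wooden cap, 64 mm across, 110 mm tall, standing loose near the mat. Origin: centre of its underside. Bystander.
- spice_can: round can, white with red bands, 52 mm across, 90 mm tall, standing loose near the mat. Origin: centre of its underside. Bystander.
- cutter: green star-shaped biscuit cutter, 72 mm across, 25 mm tall, lying loose near the mat. Origin: centre of its underside. Bystander.
There are look-alikes about, which are no part of the job. Several things have the shape of the tin; the one meant has the colours described above.

How it is judged:
By the outcome, as a careful person would: the job done as asked, in the order asked, and still so for the second after the job is handed in, with the robot touching nothing.
It also fails if it takes over 53 s, if anything falls off the work surface, if the arm or the gripper's body presses on something with over 40 N, if the wrist force passes 120 N, or if a joint passes its speed limit or range.

### The arm

A 7-joint arm with a two-finger parallel gripper is mounted at the origin on the work surface. World frame = base frame: x ahead of the robot, y to its left, z up, the work surface at z = 0. Lengths are in m, angles in rad, forces in N, time in s.
With the tool pointing down it reaches from about 0.425 to 0.925 m from the base axis. Payload 6.8 kg.
Tool frame: the origin (TCP) lies midway between the tips of the shut fingers; the grasp point (between the pads) lies 19 mm behind it (grip_point_offset is the z of the grasp point in the tool frame, in m); z points along the fingers, y is the line along which they close (so a half turn about z gives the same grasp; the last joint's range is limited). The gripper opens to 85 mm and grips with 20 to 120 N. Pads are 22 mm wide; open, the fingers measure 114 mm over their backs; the gripper's body (76 mm by 85 mm) begins 54 mm behind the grasp point. The pads swing forward as they close: fully open they stand 13 mm farther back than shut.
Start: joints at [1.122, 0.477, 0.022, 1.555, -0.011, 1.109, -0.083], TCP at [0.226, -0.636, 0.231] pointing down, gripper open.
Joint ranges: [-2.96, 2.96], [-0.34, 2.1], [-1.41, 1.46], [0.24, 2.44], [-1.37, 4.51], [0.17, 1.92], [-2.96, 2.96]. Speed limits (rad/s): [2.39, 2.39, 3.14, 3.14, 3.14, 3.14, 3.14].

### API

Orientations are given as a rotation vector (axis times angle).
In Python, from bench import get_obs, grab_frame, calibration, hand_in, grip_point_offset gives the robot as it stands.
- The arm moves only by the shell command python3 -m pendant 'ROWS' [OPENING] [FORCE]. ROWS is a JSON object of lists of equal length, an entry for each row: "translation": the shift along the world's x, y, z in units of 25 mm (1.0 is 25 mm), a list of three; "delta_rot": the turn, a rotation vector about the world's x, y, z in units of 5 degrees (1.0 is 5 degrees), a list of three. In form: {"translation": [[dx, dy, dz], ...], "delta_rot": [[rx, ry, rz], ...]}. A call has 1 to 12 rows; each row is the pose to reach, as a shift and turn from the pose commanded when the call began; what a row does not reach only later rows make up. A row lasts 1/8 s, in which the tool goes at most 62.5 mm and 10.7 degrees, less where a joint would pass 70% of its speed; a pose out of reach is approached as far as the arm can. A call with a gripper value outside its range is refused whole. OPENING is the opening, from 0 (shut) to 1 (fully open), set as the call begins (- or left out, the last holds). The fingers move at their own pace and stop on an object; FORCE is the grip in N (left out, the last holds). Time passes only in rows, so rows that repeat a pose let the fingers close. It gives the time, the measured TCP pose, the force, the opening and the grip force at its end, in the units of the state.
- get_obs(): the state, without advancing time (a new reading comes with each control period).
- grab_frame(name): name is "scene" or "top"; returns (picture, depth): 384x512x3 uint8, red, green, blue; 384x512 float32, m along the optical axis (not along the pixel's ray), 0 where there is no reading.
- calibration(name): a dict with "K" (3x3 intrinsics, pixels), "rvec" (rotation vector, rad) and "tvec" (3), from world to camera coordinates, as OpenCV has them. Camera axes: x right, y down, z forward; pixel columns grow to the right and rows downward; lengths in m; the calibration is good to about 2 mm. A picture is of the moment at which its call begins. calibration takes no time and is no camera call.
- hand_in(): hands the job in; it is judged then, once.
The state is a dict: "clock": time; "joints": joint angles; "qvel": joint speeds; "tau": joint torques, N m; "tcp_pos": TCP position; "orientation": TCP orientation; "contact_force": force on the tool from outside, world axes, zero at the start; "moment": the same for the moment, N m; "grip_width": finger opening in m; "gripper_force": force on a finger pad.
Only numpy, scipy, OpenCV 4.12 (cv2) and the standard library are available. Lean on these libraries where they do the work, as an engineer would, in place of code of your own. Each camera call takes 0.05 s, during which the arm holds its last target. There are 200 camera calls.

## Working session

There is one attempt and no reset: what is moved stays moved. The work goes in short steps, Python scripts to look and compute and a shell command to move; the robot and the scene stay as the last step left them, time stands still between calls to the robot, and variables do not carry over. Pictures are saved under pics/ and viewed, at most 10 in all, crops included, and the job is handed in when it is done.

```bash
mkdir -p pics
python3 - <<'E'
from bench import *
import cv2,numpy as np
for n in("scene","top"):
    p,d=grab_frame(n); np.savez(f"{n}0.npz",p=p,d=d); cv2.imwrite(f"pics/{n}0.png",p[:,:,::-1])
    c=calibration(n); R=cv2.Rodrigues(np.array(c["rvec"]))[0]; print(n,c["K"],(-R.T@np.array(c["tvec"]).ravel()).round(3))
s=get_obs();print(s["clock"],s["tcp_pos"],s["orientation"],grip_point_offset)
E
```

```text
scene [[487.59348653   0.         256.97482529]
 [  0.         487.59348653 189.27281454]
 [  0.           0.           1.        ]] [0.942 0.787 1.234]
top [[440.44404026   0.         250.53090071]
 [  0.         440.44404026 192.18585881]
 [  0.           0.           1.        ]] [ 0.451 -0.038  1.156]
0.1 [ 0.22542507 -0.63569169  0.23043141] [-3.09455702e+00 -5.32500487e-01  5.93798886e-04] -0.0187
```

View pics/scene0.png

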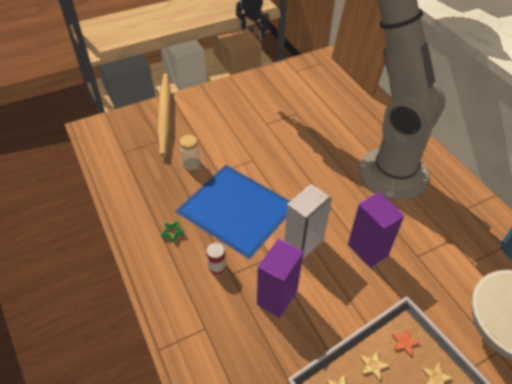

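View pics/top0.png

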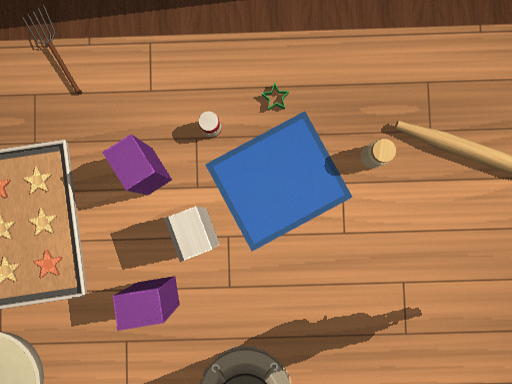

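The scene view shows the tin at about (308,220), the mat at (235,208), and two purple decoys at (280,278) and (375,230). The top view shows the tin at (192,233), the mat centre at (279,181), the can at (209,124), the jar at (380,153) and the cutter at (275,97).

```bash
cat > h.py <<'E'
import cv2,numpy as np
from bench import *
def cloud(n,d):
    c=calibration(n);K=np.array(c["K"]);R=cv2.Rodrigues(np.array(c["rvec"]))[0];t=np.array(c["tvec"]).ravel()
    v,u=np.mgrid[:d.shape[0],:d.shape[1]]
    P=np.stack([(u-K[0,2])/K[0,0]*d,(v-K[1,2])/K[1,1]*d,d],-1)
    W=(P-t)@R; W[d==0]=np.nan; return W
def rect(W,m):
    m=cv2.morphologyEx(m.astype(np.uint8),cv2.MORPH_OPEN,np.ones((3,3)))
    n,l,s,_=cv2.connectedComponentsWithStats(m); k=1+np.argmax(s[1:,4]); q=W[l==k]
    (c,wh,a)=cv2.minAreaRect((q[:,:2]*1000).astype(np.float32)); b=cv2.boxPoints((c,wh,a))
    return np.round(c),np.round(wh),round(a,1),np.round(np.median(q[:,2])*1000),b.round().tolist()
E
python3 - <<'E'
from h import *
for n in("scene","top"):
    z=np.load(n+"0.npz");p=z["p"].astype(int);W=cloud(n,z["d"]);r,g,b=p[...,0],p[...,1],p[...,2]
    print(n); print("mat",rect(W,(b>r+60)&(b>g+40)&(W[...,2]<.02)&(r<60)))
    grey=(abs(r-b)<30)&(abs(r-g)<20)&(r>90)
    near=(np.hypot(W[...,0]-.45,W[...,1]+.0)<.5)
    hi=(W[...,2]>.185)&(W[...,2]<.215)&grey
    print("tin",rect(W,hi))
    if n=="top":
        print("purple",[rect(W,(W[...,2]>.18)&(W[...,2]<.215)&(b>g+40)&s) for s in(np.arange(384)[:,None]<220,np.arange(384)[:,None]>260)])
        print("can",rect(W,(W[...,2]>.08)&(W[...,2]<.1)&(np.hypot(*(np.mgrid[:384,:512]-np.array([124,209])[:,None,None]))<25)))
        print("jar",rect(W,(W[...,2]>.1)&(W[...,2]<.12)&(np.hypot(*(np.mgrid[:384,:512]-np.array([153,380])[:,None,None]))<25)))
        print("cutter",rect(W,(g>r+30)&(g>b+20)))
        for u,v in((170,218),(206,207),(218,245),(183,260),(175,240),(195,235),(210,228)):print(u,v,W[v,u].round(3),p[v,u])
E
```

```text
scene
mat (array([ 546., -103.]), array([250., 289.]), 26.6, np.float64(2.0), [[370.0, -30.0], [499.0, -288.0], [723.0, -176.0], [593.0, 82.0]])
tin (array([410., 139.]), array([96., 14.]), 18.9, np.float64(201.0), [[362.0, 130.0], [367.0, 116.0], [458.0, 148.0], [454.0, 161.0]])
top
mat (array([620., -67.]), array([8., 9.]), 88.4, np.float64(1.0), [[616.0, -71.0], [625.0, -71.0], [625.0, -63.0], [616.0, -63.0]])
tin (array([417., 145.]), array([28.,  7.]), 16.4, np.float64(200.0), [[403.0, 144.0], [405.0, 137.0], [432.0, 145.0], [430.0, 152.0]])
purple [(array([579., 237.]), array([101.,  76.]), 31.1, np.float64(200.0), [[517.0, 243.0], [556.0, 178.0], [642.0, 230.0], [603.0, 295.0]]), (array([261., 220.]), array([ 74., 102.]), 7.5, np.float64(200.0), [[218.0, 266.0], [231.0, 165.0], [305.0, 175.0], [292.0, 275.0]])]
can (array([689.,  71.]), array([47., 46.]), 83.4, np.float64(90.0), [[664.0, 50.0], [709.0, 45.0], [714.0, 92.0], [669.0, 97.0]])
jar (array([ 601., -348.]), array([54., 55.]), 41.7, np.float64(109.0), [[563.0, -345.0], [599.0, -386.0], [640.0, -351.0], [603.0, -310.0]])
cutter (array([ 739., -118.]), array([10.,  8.]), 51.7, np.float64(22.0), [[733.0, -120.0], [739.0, -124.0], [745.0, -117.0], [739.0, -112.0]])
170 218 [0.454 0.147 0.202] [231 221 198]
206 207 [ 0.481  0.091 -0.001] [199 141  94]
218 245 [0.381 0.062 0.003] [211 164 123]
183 260 [0.363 0.12  0.203] [131 101  79]
175 240 [0.406 0.138 0.199] [89 82 79]
195 235 [0.416 0.094 0.2  ] [227 213 191]
210 228 [0.427 0.074 0.078] [173 160 142]
```

Run:
```python
from h import *
for n in("scene","top"):
    z=np.load(n+"0.npz");p=z["p"].astype(int);W=cloud(n,z["d"]);r,g,b=p[...,0],p[...,1],p[...,2]
    print(n); print("mat",rect(W,(b>r+40)&(b>g+20)&(W[...,2]<.02)&(r<g)))
    print("tin",rect(W,(W[...,2]>.18)&(W[...,2]<.215)&(np.hypot(W[...,0]-.41,W[...,1]-.11)<.1)))
    print("cutter",rect(W,(W[...,2]>.012)&(W[...,2]<.04)&(np.hypot(W[...,0]-.739,W[...,1]+.088)<.07)))
```

```text
scene
mat (array([ 546., -102.]), array([258., 296.]), 26.6, np.float64(2.0), [[365.0, -28.0], [497.0, -292.0], [728.0, -177.0], [595.0, 88.0]])
tin (array([423., 110.]), array([105.,  78.]), 18.3, np.float64(200.0), [[361.0, 130.0], [385.0, 56.0], [485.0, 89.0], [461.0, 163.0]])
cutter (array([746., -87.]), array([16., 22.]), 84.5, np.float64(22.0), [[734.0, -94.0], [757.0, -96.0], [758.0, -80.0], [736.0, -78.0]])
top
mat (array([ 546., -100.]), array([259., 299.]), 26.8, np.float64(1.0), [[363.0, -25.0], [498.0, -292.0], [729.0, -176.0], [594.0, 92.0]])
tin (array([419., 110.]), array([101.,  76.]), 19.5, np.float64(200.0), [[359.0, 129.0], [384.0, 57.0], [479.0, 91.0], [454.0, 163.0]])
cutter (array([772., -67.]), array([6., 4.]), 69.3, np.float64(21.0), [[768.0, -69.0], [773.0, -71.0], [775.0, -65.0], [771.0, -63.0]])
```

```bash
python3 -m pendant '{"translation":[[10.5,13,4],[10.5,13,4],[10.5,13,4],[10.5,13,4],[10.5,13,4],[10.5,13,4],[10.5,13,4],[11,15,4],[11,17,4],[10.5,19,4],[10.2,21,4],[10,23,4]],"delta_rot":[[0,0,2],[0,0,4],[0,0,6],[0,0,8],[0,0,9],[0,0,9],[0,0,9],[0,0,10],[0,0,11],[0,0,12],[0,0,13],[0,0,14]]}' 1; python3 -c "
from bench import *;s=get_obs();print(s['joints'],s['contact_force'])"
```

```text
clock: 1.6
tcp_pos: [0.4748, -0.0597, 0.3311]
orientation: [-2.228, -2.215, 0.001]
contact_force: [1.2, 0.5, 0.0]
grip_width: 0.0852
gripper_force: 0.0
[ 0.48568493  0.09733009 -0.52288541  1.84742679  0.05215739  1.21070057
 -0.05920003] [1.22004292 0.53019169 0.00291048]
```

```bash
python3 -m pendant '{"translation":[[-0.5,2.5,-0.5],[-1,5,-1],[-2,7.5,-1.2],[-3,10,-1.2],[-3.4,10.6,-1.2],[-3.4,10.6,-1.2],[-3.4,10.6,-3.2],[-3.4,10.6,-5.2],[-3.4,10.6,-6],[-3.4,10.6,-6],[-3.4,10.6,-6]],"delta_rot":[[0,0,1],[0,0,2],[0,0,3],[0,0,3.8],[0,0,3.8],[0,0,3.8],[0,0,3.8],[0,0,3.8],[0,0,3.8],[0,0,3.8],[0,0,3.8]]}'
python3 - <<'E'
from h import *
s=get_obs();print(s['joints'],s['contact_force'])
p,d=grab_frame("top");cv2.imwrite("pics/t1.png",p[:,:,::-1])
E
```

```text
clock: 2.98
tcp_pos: [0.3915, 0.2037, 0.1821]
orientation: [1.836, 2.549, 0.002]
contact_force: [0.0, 0.1, 0.0]
grip_width: 0.0854
gripper_force: 0.0
[ 0.08803588  0.23667743 -0.79101459  2.10068189  0.2178402   0.88347792
 -0.50585864] [0.00748391 0.14146789 0.03248295]
```

View pics/t1.png

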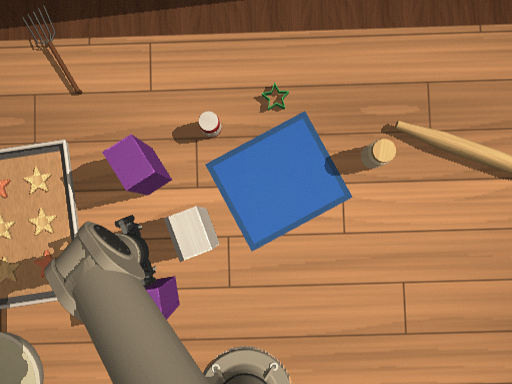

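The gripper stands at about (130,240), beside the mouth of the untouched tin at (192,233). Next I push the top.

```bash
python3 -m pendant '{"translation":[[0,0,-0.7],[0.26,-0.76,-0.7],[0.51,-1.52,-0.7],[0.64,-1.9,-0.7],[0.77,-2.28,-0.7],[0.9,-2.65,-0.7],[1.02,-3.03,-0.7],[1.15,-3.41,-0.7],[1.15,-3.41,-0.7]],"delta_rot":[[0,0,0],[0,0,0],[0,0,0],[0,0,0],[0,0,0],[0,0,0],[0,0,0],[0,0,0],[0,0,0]]}'
python3 - <<'E'
from h import *
p,d=grab_frame("scene");cv2.imwrite("pics/s2.png",p[:,:,::-1])
E
```

```text
clock: 4.15
tcp_pos: [0.4195, 0.1176, 0.1637]
orientation: [1.837, 2.549, -0.001]
contact_force: [0.1, -0.1, 0.5]
grip_width: 0.0856
gripper_force: 0.0
```

View pics/s2.png

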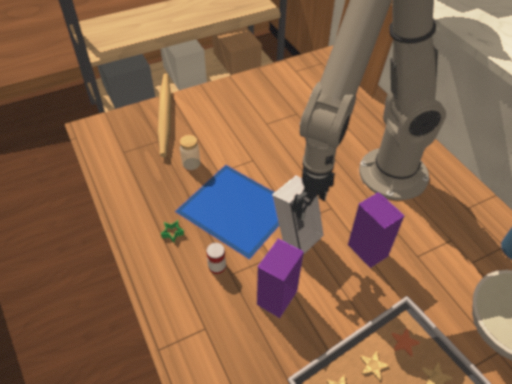

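The tin top, at about (290,210), is leaning towards the mat with the fingers behind it. I keep pushing.

```bash
python3 -m pendant '{"translation":[[0.13,-0.38,0],[0.26,-0.76,0],[0.38,-1.14,0],[0.51,-1.52,0],[0.64,-1.9,0],[0.64,-1.9,0],[0.64,-1.9,0],[0.64,-1.9,0],[0.64,-1.9,0]],"delta_rot":[[0,0,0],[0,0,0],[0,0,0],[0,0,0],[0,0,0],[0,0,0],[0,0,0],[0,0,0],[0,0,0]]}'
python3 - <<'E'
from h import *
p,d=grab_frame("scene");cv2.imwrite("pics/s3.png",p[:,:,::-1]);np.savez("s3.npz",p=p,d=d)
E
```

```text
clock: 5.32
tcp_pos: [0.4353, 0.0714, 0.1638]
orientation: [-1.834, -2.551, -0.0]
contact_force: [-0.3, -0.0, -0.4]
grip_width: 0.0852
gripper_force: 0.0
```

View pics/s3.png

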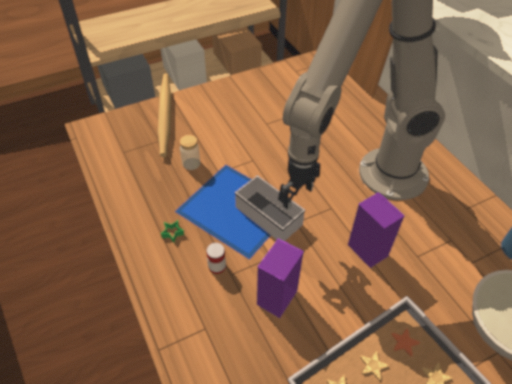

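The tin lies on its base, mouth up, around (270,208), its front half already on the mat. I draw back and measure the rim.

```bash
python3 -m pendant '{"translation":[[-0.45,1.3,0],[-0.9,2.65,0],[-1.1,3.2,0],[-1.1,3.2,0]],"delta_rot":[[0,0,0],[0,0,0],[0,0,0],[0,0,0]]}'
python3 - <<'E'
from h import *
for n in("scene","top"):
    p,d=grab_frame(n);W=cloud(n,d)
    print(n,rect(W,(W[...,2]>.055)&(W[...,2]<.085)&(np.hypot(W[...,0]-.465,W[...,1]+.02)<.16)))
cv2.imwrite("pics/t4.png",p[:,:,::-1])
E
```

```text
clock: 5.88
tcp_pos: [0.4077, 0.1515, 0.1638]
orientation: [1.832, 2.552, 0.0]
contact_force: [-0.1, -0.1, -0.2]
grip_width: 0.0852
gripper_force: 0.0
scene (array([471., -30.]), array([106., 205.]), 19.4, np.float64(68.0), [[387.0, 49.0], [455.0, -144.0], [555.0, -109.0], [487.0, 85.0]])Traceback (most recent call last):
  File "<stdin>", line 4, in <module>
  File "h.py", line 10, in rect
    n,l,s,_=cv2.connectedComponentsWithStats(m); k=1+np.argmax(s[1:,4]); q=W[l==k]
                                                     ~~~~~~~~~^^^^^^^^^
    return _wrapfunc(a, 'argmax', axis=axis, out=out, **kwds)
    return bound(*args, **kwds)
ValueError: attempt to get argmax of an empty sequence
```

The tin is at (471,-30), its heading unchanged and centred on the tool. In the mat frame it is about 97 mm along x and 35 mm along y, so it needs about 85 mm more.

```bash
python3 -m pendant '{"translation":[[0.4,-1.1,0],[0.4,-1.1,-1.5],[0.4,-1.1,-3],[0.4,-1.1,-4.5],[0.4,-1.1,-5.3],[0.4,-1.1,-5.3],[0.4,-1.1,-5.3]],"delta_rot":[[0,0,0],[0,0,0],[0,0,0],[0,0,0],[0,0,0],[0,0,0],[0,0,0]]}'; python3 -c "
from bench import *;s=get_obs();print(s['joints'],s['contact_force'])"
```

```text
clock: 6.85
tcp_pos: [0.4186, 0.1231, 0.0319]
orientation: [1.836, 2.548, 0.001]
contact_force: [-0.4, -1.0, 0.3]
grip_width: 0.0853
gripper_force: 0.0
[ 0.06679977  0.48253745 -0.58789716  2.22737945  0.50586613  0.5608012
 -0.58278446] [-0.41340827 -1.03858731  0.27952757]
```

```bash
python3 -m pendant '{"translation":[[0.3,-0.85,0],[0.58,-1.65,0],[0.7,-1.9,0],[0.85,-2.3,0],[1.0,-2.7,0],[1.17,-3.1,0],[1.34,-3.5,0],[1.5,-3.9,0],[1.63,-4.2,0],[1.63,-4.2,0]],"delta_rot":[[0,0,0],[0,0,0],[0,0,0],[0,0,0.2],[0,0,0.4],[0,0,0.6],[0,0,0.8],[0,0,1],[0,0,1],[0,0,1]]}'
python3 - <<'E'
from h import *
p,d=grab_frame("scene");W=cloud("scene",d);cv2.imwrite("pics/s5.png",p[:,:,::-1])
c,wh,a,z,b=rect(W,(W[...,2]>.055)&(W[...,2]<.085)&(np.hypot(W[...,0]-.49,W[...,1]+.09)<.15));print(c,wh,a,b)
s=get_obs();print(s['contact_force'],s['tcp_pos'])
for q in b:
    v=np.array(q)-[546,-101];print((v@[-.447,.894]).round(),(v@[-.894,-.447]).round())
E
```

```text
clock: 8.1
tcp_pos: [0.4592, 0.0182, 0.0317]
orientation: [1.723, 2.626, 0.001]
contact_force: [0.0, -0.2, -0.4]
grip_width: 0.0853
gripper_force: 0.0
[ 517. -118.] [108. 129.] 23.3 [[442.0, -80.0], [493.0, -199.0], [593.0, -156.0], [542.0, -37.0]]
[-1.25833907 -0.69649514  0.93279305] [0.45886159 0.01819053 0.03148954]
65.0 84.0
-64.0 91.0
-70.0 -17.0
59.0 -25.0
```

View pics/s5.png

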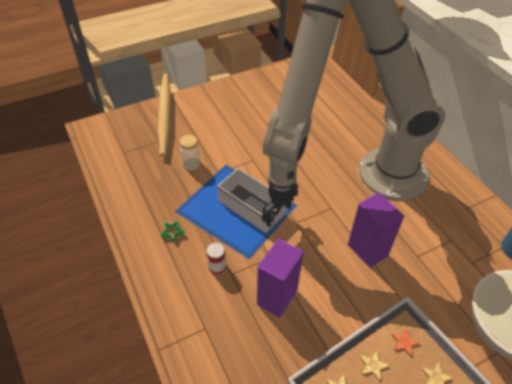

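The tin is nearly all on the mat, with its far end at mat x of about -67. It needs about 32 mm more; then I back off and look.

```bash
python3 -m pendant '{"translation":[[0.18,-0.4,0],[0.36,-0.8,0],[0.55,-1.2,0],[0.55,-1.2,0],[0.3,-0.6,0],[-0.1,0.4,0],[-0.3,1.2,0],[-0.3,1.2,2],[-0.3,1.2,4],[-0.5,3,6],[-0.5,5,6],[-0.5,5,6]],"delta_rot":[[0,0,0.15],[0,0,0.3],[0,0,0.4],[0,0,0.4],[0,0,0.4],[0,0,0.4],[0,0,0.4],[0,0,0.4],[0,0,0.4],[0,0,0.4],[0,0,0.4],[0,0,0.4]]}'
python3 - <<'E'
from h import *
P={}
for n in("scene","top"):
    p,d=grab_frame(n);W=cloud(n,d);cv2.imwrite(f"pics/{n}6.png",p[:,:,::-1])
    try:
        c,wh,a,z,b=rect(W,(W[...,2]>.06)&(W[...,2]<.085)&(np.hypot(W[...,0]-.525,W[...,1]+.11)<.15));print(c,wh,a,z)
        for q in b:
            v=np.array(q)-[546,-101];print((v@[-.447,.894]).round(),(v@[-.894,-.447]).round())
    except Exception as e: print(n,"none")
E
```

```text
clock: 9.65
tcp_pos: [0.4453, 0.1488, 0.1825]
orientation: [1.665, 2.663, 0.005]
contact_force: [0.1, -1.0, -0.0]
grip_width: 0.0856
gripper_force: 0.0
[ 578. -132.] [ 63. 161.] 0.6 71.0
44.0 -22.0
-101.0 49.0
-128.0 -8.0
17.0 -79.0
[ 518. -220.] [6. 6.] 0.8 73.0
-91.0 80.0
-95.0 82.0
-97.0 78.0
-93.0 76.0
```

View pics/top6.png

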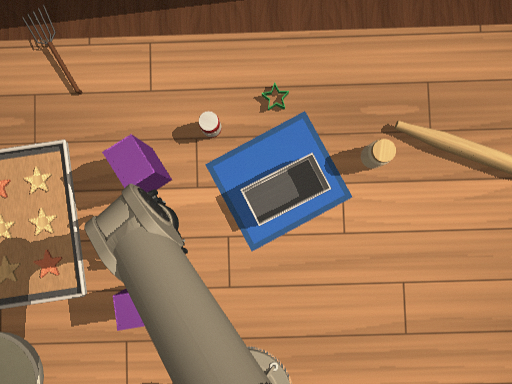

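View pics/scene6.png

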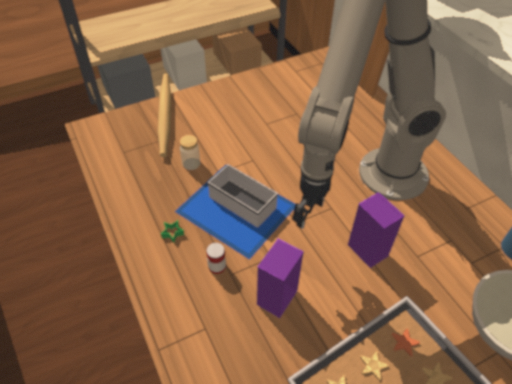

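The top view shows the tin's rim corners at about (241,190), (315,154), (330,187) and (256,225), all inside the mat. I check the margins by casting rays.

Run:
```python
from h import *
c=calibration("top");K=c["K"];R=cv2.Rodrigues(np.array(c["rvec"]))[0];t=np.array(c["tvec"]).ravel();o=-R.T@t
for u,v in((241,190),(315,154),(330,187),(256,225)):
    r=R.T@np.linalg.inv(K)@[u,v,1];X=(o+r*(.075-o[2])/r[2])*1000
    w=X[:2]-[546,-101];print(X.round(),(w@[-.447,.894]).round(),(w@[-.894,-.447]).round())
```

```text
[518.  -4.  75.] 99.0 -19.0
[ 602. -189.   75.] -104.0 -11.0
[ 520. -223.   75.] -97.0 78.0
[432. -39.  75.] 107.0 74.0
```

```bash
python3 -c "
from bench import *
print(get_obs()['contact_force']);print(hand_in())"
```

```text
[ 0.96104971 -0.68914976  0.11016489]
the job is handed in; nothing more can be done
None
```

The tin was tipped onto its base, mouth up, and pushed fully onto the mat with at least about 40 mm to spare on every side; the jar, can and cutter still stand where they were, and the job is handed in (clock about 10 s of the 53 allowed).

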